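Put the calligraphy set back in its trays

ROBOT

A 6-joint arm with a two-finger parallel gripper is mounted at the origin on the work surface. World frame = base frame: x ahead of the robot, y to its left, z up, the work surface at z = 0. Lengths are in mm, angles in rad, forces in N, time in s.
With the tool pointing down it reaches from about 400 to 925 mm from the base axis. Payload 3.4 kg.
Tool frame: the origin (TCP) lies between the finger pads; the fingertips stand 8 mm ahead of it and the grasp point (between the pads) lies 11 mm behind it; z points along the fingers, y is the line along which they close (so a half turn about z gives the same grasp; the last joint's range is limited). The gripper opens to 85 mm and grips with 20 to 120 N. Pads are 22 mm wide; open, the fingers measure 114 mm over their backs; the gripper's body (76 mm by 85 mm) begins 54 mm behind the grasp point. The pads swing forward as they close: fully open they stand 13 mm farther back than shut.
Start: joints at [-1.177, 0.307, 1.506, -0, 1.328, -0.073], TCP at [258.746, -513.499, 239.305] pointing down, gripper open.
Joint ranges: [-3.12, 3.12], [-1.05, 2.28], [0.14, 2.33], [-1.42, 4.57], [0.1, 2.73], [-2.68, 2.68]. Speed limits (rad/s): [2.57, 2.57, 3.14, 3.14, 3.14, 3.14].

INTERFACE

Orientations are given as a rotation vector (axis times angle).
In Python, from bench import bot gives the robot as it stands. Calls block until the motion is done:
- bot.movep(position, orientation): joint-space move of the TCP to a pose.
- bot.move_linear(position, orientation=None, velocity=150): straight line of the TCP; orientation=None keeps the orientation; velocity is the mean speed in mm/s.
- bot.goto_joints(angles): joint-space move.
- bot.gripper_to(opening, effort=None): opening from 0.0 (shut) to 1.0 (fully open); effort is the grip in N (None keeps the last); returns when the fingers have stopped.
- bot.wait(seconds).
- bot.inverse_kinematics(position, orientation): joint angles nearest the present ones, or None.
- bot.get_state(): the state.
- bot.snapshot(name): name is "side" or "top"; returns a dict with "color" (400x640x3 uint8, red, green, blue), "intrinsics" (3x3 intrinsics, pixels), "view" (4x4, takes a point from world to camera coordinates). Camera axes: x right, y up, looking along -z (the intrinsics and any distortion apply to the point x, -y, -z); pixel columns grow to the right and rows downward; lengths in mm; the calibration is good to about 2 mm. A picture is of the moment at which its call begins. There is no depth.
A pose or a line that the arm cannot do raises bot.Unreachable and nothing moves.
- bot.close_job(): hands the job in; it is judged then, once.
The state is a dict: "t": time; "qpos": joint angles; "joint_vel": joint speeds; "joint_efforts": joint torques, N m; "eef_pos": TCP position; "orientation": TCP orientation; "contact_force": force on the tool from outside, world axes, zero at the start; "moment": the same for the moment, N m; "opening": opening from 0.0 (shut) to 1.0 (fully open); "finger_force": force on a finger pad.
Only numpy, scipy, OpenCV 4.12 (cv2) and the standard library are available. Lean on these libraries where they do the work, as an engineer would, in place of code of your own. Each camera call takes 0.05 s, during which the arm holds its last target. There are 200 camera calls.

TASK

Tidy the calligraphy table: set the slim jar in the small round tray, the wide jar in the large round tray, the square inkwell in the square tray and the ink stone in the oblong tray, each standing flat on the tray's floor inside the rim, the inkwell and the stone lined up with the sides of their trays. Keep them all upright, do not drop them, and do not push or tip the rinse bowl or the brush pot.

Things in the scene. Friction and masses are not known exactly. Their poses are not given: they have to be found in the camera images.
- slim_jar: Slim round pigment jar, loose: clear glass with dark powder and a black plastic lid, 38 mm diameter (lid 37 mm), 52 mm tall, 70 to 120 g. Origin: centre of the underside; z up.
- wide_jar: Wide round low jar, loose: clear glass foot and a broad black plastic lid, 58 mm diameter (lid 56 mm), 40 mm tall, 105 to 190 g. Origin: centre of the underside; z up.
- square_inkwell: Square grey stoneware inkwell, loose: 42 x 42 mm, 34 mm tall, with a dark round spot on top, 90 to 160 g. Origin: centre of the underside; z up. x and y are square to its sides.
- ink_stone: Oblong black slate ink stone lying flat, loose: 92 mm (x) by 36 mm (y), 22 mm tall, 130 to 230 g. Origin: centre of the underside; z up.
- slim_tray: Small round tray for the slim jar, 64 mm outer and 56 mm inner diameter. Brown wood, fixed to the table: 4 mm thick floor, rim 8 mm high above the table, walls 4 mm thick. Origin: centre of the underside; z up.
- wide_tray: Large round tray for the wide jar, 84 mm outer and 76 mm inner diameter. Brown wood, fixed to the table: 4 mm thick floor, rim 8 mm high above the table, walls 4 mm thick. Origin: centre of the underside; z up.
- square_tray: Square tray for the square inkwell, 68 x 68 mm outside, 60 x 60 mm inside. Brown wood, fixed to the table: 4 mm thick floor, rim 8 mm high above the table, walls 4 mm thick. Origin: centre of the underside; z up. x and y are square to its sides.
- oblong_tray: Oblong tray for the ink stone, 118 mm (x) by 62 mm (y) outside, 110 x 54 mm inside. Brown wood, fixed to the table: 4 mm thick floor, rim 8 mm high above the table, walls 4 mm thick. Origin: centre of the underside; z up.
- rinse_bowl: Bystander: white ceramic bowl, rim diameter 80 mm, 32 mm tall, loose. Origin: centre of the underside; z up.
- brush_pot: Bystander: blue and white ceramic pot, 76 mm diameter, 95 mm tall, with brushes standing up to about 190 mm, loose. Origin: centre of the underside; z up.
There are look-alikes about, which are no part of the job. What is shaped like the slim_jar but blue is not meant.

How it is judged (in metres and radians):
At the end, for the whole second after the job is handed in: Each of the four stands flat (within 0.1 rad) on the floor of its own tray, its centre within 14 mm of the tray's centre, at rest; the inkwell's sides (any side) and the stone's length (either way round) are within 0.3 rad of the directions of their trays (horizontal distance between slim_jar and slim_tray below 0.014 m and z of slim_jar in the frame of slim_tray between 0.002 and 0.0065 m and angle between each of slim_jar, wide_jar, square_inkwell, ink_stone's own z axis and vertical below 0.1 rad and linear speed of each of slim_jar, wide_jar, square_inkwell, ink_stone below 0.02 m/s and horizontal distance between wide_jar and wide_tray below 0.014 m and z of wide_jar in the frame of wide_tray between 0.002 and 0.0065 m and horizontal distance between square_inkwell and square_tray below 0.014 m and z of square_inkwell in the frame of square_tray between 0.002 and 0.0065 m and horizontal distance between ink_stone and oblong_tray below 0.014 m and z of ink_stone in the frame of oblong_tray between 0.002 and 0.0065 m and (angle between the x axis of square_inkwell and the x axis of square_tray, either way round below 0.3 rad or angle between the x axis of square_inkwell and the y axis of square_tray, either way round below 0.3 rad) and angle between the x axis of ink_stone and the x axis of oblong_tray, either way round below 0.3 rad); the robot touches nothing.
It fails at once if the rinse bowl is pushed more than 20 mm or tipped (distance of rinse_bowl from where it was at the start of the episode above 0.02 m or angle between rinse_bowl's own z axis and vertical above 0.3 rad).
It fails at once if the brush pot is pushed more than 20 mm or tipped (distance of brush_pot from where it was at the start of the episode above 0.02 m or angle between brush_pot's own z axis and vertical above 0.3 rad).
It fails at once if one of the four things is tipped by more than about 40 degrees (angle between any of slim_jar, wide_jar, square_inkwell, ink_stone's own z axis and vertical above 0.7 rad).
It fails at once if one of the four things is dropped (falls free by more than about 3 cm) ((linear speed of slim_jar above 0.8 m/s and contact force between the fingers and slim_jar below 0.05 N) or (linear speed of wide_jar above 0.8 m/s and contact force between the fingers and wide_jar below 0.05 N) or (linear speed of square_inkwell above 0.8 m/s and contact force between the fingers and square_inkwell below 0.05 N) or (linear speed of ink_stone above 0.8 m/s and contact force between the fingers and ink_stone below 0.05 N)).
It also fails if it takes over 96 s, if anything falls off the work surface, if the arm or the gripper's body presses on something with over 40 N, if the wrist force passes 120 N, or if a joint passes its speed limit or range.

## Working session

There is one attempt and no reset: what is moved stays moved. The work goes in short steps, each a Python script; the robot and the scene stay as the last script left them, time stands still between calls to the robot, and variables do not carry over. Pictures are saved under pics/ and viewed, at most 14 in all, crops included, and the job is handed in when it is done.

```bash
ls; mkdir -p pics; python3 - <<'E'
from bench import bot
import cv2
for n in("top","side"):
    s=bot.snapshot(n); cv2.imwrite(f"pics/{n}0.png",s["color"][:,:,::-1]); print(s["intrinsics"],s["view"].round(3),[k for k in s])
print(bot.get_state())
E
```

```text
pics
[[378.74978531   0.         316.19864133]
 [  0.         378.74978531 195.46774478]
 [  0.           0.           1.        ]] [[ 1.70000e-02 -1.00000e+00  1.80000e-02 -4.86620e+01]
 [ 9.89000e-01  2.00000e-02  1.47000e-01 -5.26895e+02]
 [-1.47000e-01  1.50000e-02  9.89000e-01 -9.27491e+02]
 [ 0.00000e+00  0.00000e+00  0.00000e+00  1.00000e+00]] ['color', 'intrinsics', 'view']
[[423.28253477   0.         323.38335618]
 [  0.         423.28253477 199.28623218]
 [  0.           0.           1.        ]] [[-8.77000e-01 -4.80000e-01  1.50000e-02  4.55874e+02]
 [ 2.87000e-01 -4.98000e-01  8.18000e-01 -2.12666e+02]
 [-3.86000e-01  7.22000e-01  5.75000e-01 -8.65224e+02]
 [ 0.00000e+00  0.00000e+00  0.00000e+00  1.00000e+00]] ['color', 'intrinsics', 'view']
{'t': 0.1, 'qpos': array([-1.17749051e+00,  3.07444654e-01,  1.50752190e+00,  2.60653994e-05,
        1.32840724e+00, -7.35067248e-02]), 'joint_vel': array([ 0.00077764, -0.00380585, -0.00345184,  0.00026214,  0.0005244 ,
       -0.00039124]), 'joint_efforts': array([-6.34903463e-04, -4.58531785e+01, -2.52609032e+01, -2.20692182e-04,
        5.57359715e-03, -2.30311241e-05]), 'eef_pos': array([ 258.52509176, -512.92863923,  238.51167826]), 'orientation': array([-3.05469344e+00, -7.26210425e-01,  4.06004016e-04]), 'contact_force': array([ 0.11139095, -0.64350362, -0.29410536]), 'moment': array([ 0.02188049, -0.00581899, -0.07669485]), 'finger_force': 0.0, 'opening': 1.0010077670551771}
```

View pics/top0.png

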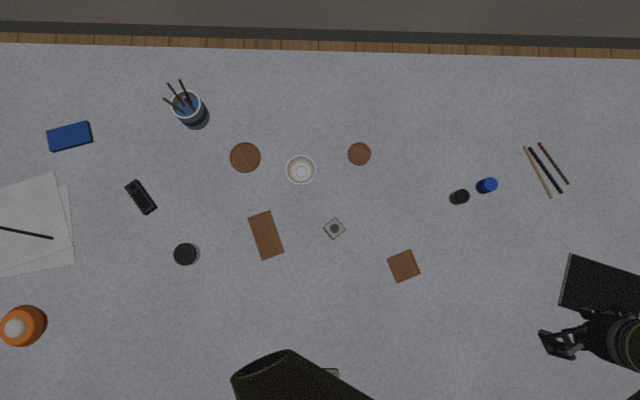

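View pics/side0.png

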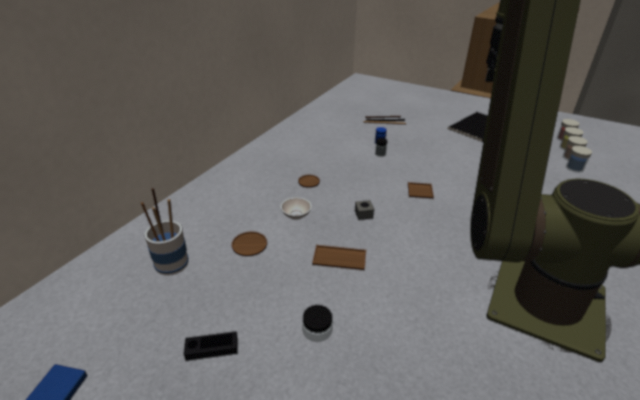

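The top view shows the slim jar (459,197), wide jar (185,254), inkwell (335,229) and stone (141,197). The trays are at (359,154), (245,157), (404,266) and (266,235), the bowl at (301,170) and the pot at (188,105). Two things could be the slim jar: black at (459,197) and blue at (487,185). The black one fits, and I'll confirm it in a crop together with the masks.

```bash
cat > h.py <<'E'
import numpy as np, cv2
from bench import bot
from scipy.spatial.transform import Rotation as R
def ray(s,uv,z):
    K,V=s["intrinsics"],s["view"]
    d=np.linalg.inv(K)@[uv[0],uv[1],1]; d=V[:3,:3].T@(d*[1,-1,-1])
    c=-V[:3,:3].T@V[:3,3]
    return c+d*(z-c[2])/d[2]
def proj(s,p):
    q=s["view"][:3,:3]@p+s["view"][:3,3]; q=s["intrinsics"]@(q*[1,-1,-1]); return q[:2]/q[2]
def blob(mask,seed,rad):
    m=np.zeros_like(mask); cv2.circle(m,seed,rad,255,-1); m&=mask
    cs=cv2.findContours(m,cv2.RETR_EXTERNAL,cv2.CHAIN_APPROX_NONE)[0]
    return cv2.convexHull(max(cs,key=cv2.contourArea))
def cen(c): 
    M=cv2.moments(c); return np.array([M["m10"],M["m01"]])/M["m00"]
def world_rect(s,c,z):
    w=np.array([ray(s,p[0],z)[:2] for p in c],np.float32); return cv2.minAreaRect(w)
def masks(s):
    im=s["color"]; hsv=cv2.cvtColor(im,cv2.COLOR_RGB2HSV)
    brown=cv2.inRange(hsv,(3,90,25),(22,255,255)); dark=cv2.inRange(hsv,(0,0,0),(180,255,68))
    return brown,dark
TR=dict(slim_tray=((359,154),(309,181)),wide_tray=((245,157),(249,243)),square_tray=((404,266),(421,190)),oblong_tray=((266,235),(340,257)))
OB=dict(slim_jar=((459,197),(381,145),16),wide_jar=((185,254),(318,318),20),square_inkwell=((335,229),(364,209),16),ink_stone=((141,197),(211,345),30))
E
python3 - <<'E'
from h import *
S=[bot.snapshot(n) for n in("top","side")]
for k,ps in TR.items():
    for s,p in zip(S,ps):
        b=blob(masks(s)[0],p,34); print(k,ray(s,cen(b),7).round(1)[:2],world_rect(s,b,7))
s=S[0]
for k,(p,_,r) in OB.items():
    im=s["color"]; b=blob(masks(s)[1],p,r-3 if k=='slim_jar' else r); print(k,cen(b),b.reshape(-1,2).min(0),b.reshape(-1,2).max(0),ray(s,cen(b),10).round())
def crop(s,p,h=25): 
    return cv2.resize(np.ascontiguousarray(s["color"][p[1]-h:p[1]+h,p[0]-h:p[0]+h,::-1]),(260,260),interpolation=cv2.INTER_CUBIC)*2
rows=[[crop(s,p) for p in ps] for s,ps in((S[0],[(468,193),(185,254),(335,229)]),(S[1],[(381,140),(318,318),(364,209)]))]
cv2.imwrite("pics/c1.png",np.clip(np.vstack([np.hstack(r) for r in rows]),0,255))
E
```

```text
slim_tray [ 649.  -151.6] ((649.0219116210938, -151.03335571289062), (57.32136154174805, 58.767982482910156), 46.188453674316406)
slim_tray [ 650.  -148.1] ((649.6834716796875, -147.52711486816406), (55.029239654541016, 53.36158752441406), 30.090808868408203)
wide_tray [632.5 153.9] ((632.7068481445312, 153.99917602539062), (76.75709533691406, 77.55330657958984), 1.293585181236267)
wide_tray [633.6 156.6] ((634.778564453125, 154.583251953125), (77.60950469970703, 78.40443420410156), 29.65265464782715)
square_tray [ 353.7 -266.8] ((353.91192626953125, -266.6319274902344), (66.11116027832031, 65.41334533691406), 22.72236442565918)
square_tray [ 354.6 -263.6] ((355.33233642578125, -264.46600341796875), (62.9688720703125, 66.03579711914062), 21.329185485839844)
oblong_tray [426.5  90.8] ((427.15606689453125, 90.96243286132812), (115.66328430175781, 58.748313903808594), 20.91067886352539)
oblong_tray [427.9  93.3] ((428.56591796875, 92.28338623046875), (113.50930786132812, 61.40294647216797), 21.048460006713867)
slim_jar [459.17966361 196.60626911] [449 189] [469 204] [ 537. -418.   10.]
wide_jar [184.95478036 253.69293712] [174 243] [196 264] [375. 294.  10.]
square_inkwell [333.98734177 227.9535865 ] [331 224] [337 232] [448. -87.  10.]
ink_stone [140.51378676 196.92126225] [125 179] [156 214] [519. 419.  10.]
```

View pics/c1.png

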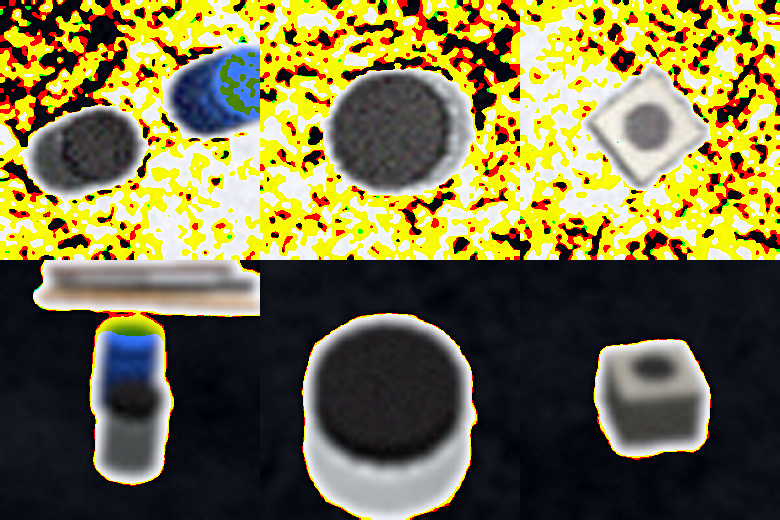

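The crop confirms that the black-lidded jar with dark powder, lid at top-view pixel (462.5,195.4), is the slim jar. The blue one up and to its right is the look-alike. In the crop the wide jar's lid is at (184.3,253.6) and the inkwell's spot at (334.1,227.8). Next I'll cross-check both views.

```bash
python3 - <<'E'
from h import *
S=[bot.snapshot(n) for n in("top","side")]
L=dict(slim=((462.4,195.3),(381.4,141.5),52),wide=((184.2,253.6),(317.3,317.6),40),ink=((334,227.8),(364.4,204.2),34))
for k,(a,b,z) in L.items(): print(k,ray(S[0],a,z).round(1),ray(S[1],b,z).round(1))
b=blob(masks(S[0])[1],(459,197),13); print("slim mid",ray(S[0],cen(b),26))
for s,p,r in((S[0],(141,197),24),(S[1],(211,345),34)):
    b=blob(masks(s)[1],p,r); print("stone",cen(b),ray(s,cen(b),11).round(1),world_rect(s,b,22))
hsv=cv2.cvtColor(S[0]["color"],cv2.COLOR_RGB2HSV)
b=blob(cv2.inRange(hsv,(105,120,20),(130,255,255)),(487,185),18); print("blue",cen(b),ray(S[0],cen(b),26).round())
q=np.array([(587-520,126),(650-520,68),(706-520,130),(645-520,186)])/5.2-.4+[310,204]
w=np.array([ray(S[0],p,34)[:2] for p in q],np.float32); print("ink rect",cv2.minAreaRect(w), np.degrees(np.arctan2(*(np.roll(w,-1,0)-w).T[::-1]))%90)
print("bowl",ray(S[0],(301,170),30).round(),"pot",ray(S[0],(188,104),95).round())
E
```

```text
slim [ 533.7 -409.4   52. ] [ 531.9 -399.5   52. ]
wide [375.4 285.9  40. ] [374.2 290.3  40. ]
ink [446.5 -85.5  34. ] [448.8 -87.5  34. ]
slim mid [ 534.1827755  -411.79528838   26.        ]
stone [140.67379182 196.92657993] [518.9 418.   11. ] ((517.6187744140625, 413.1471862792969), (96.20095825195312, 38.20283508300781), 38.48630905151367)
stone [210.48939524 345.77515047] [521.5 418.2  11. ] ((515.0196533203125, 422.73651123046875), (91.1929931640625, 46.94645690917969), 38.56499099731445)
blue [486.79572271 184.83923304] [ 567. -485.   26.]
ink rect ((445.6156005859375, -85.47927856445312), (40.662879943847656, 42.00762176513672), 43.54121780395508) [43.54122  42.856964 43.19095  45.047623]
bowl [595.   2.  30.] pot [742. 284.  95.]
```

```bash
cat >> h.py <<'E'
UP=130
def rv(yaw): return (R.from_euler("z",yaw,degrees=True)*R.from_euler("x",180,degrees=True)).as_rotvec()
def pickplace(name,src,syaws,dst,dyaw,z,opening):
    """syaws: allowed pick yaws; dyaw: function pick yaw -> allowed place yaws (deg)"""
    def cost(xy,yaw):
        q=bot.inverse_kinematics([*xy,z],rv(yaw)); q2=bot.inverse_kinematics([*xy,UP],rv(yaw))
        return 99 if q is None or q2 is None else max(abs(q[5]),abs(q2[5]))
    c,a,b=min((max(cost(src,a),cost(dst,b)),a,b) for a in syaws for b in dyaw(a))
    print(name,"cost",c,a,b)
    if c>2.6: return
    bot.gripper_to(opening)
    bot.movep([*src,UP],rv(a)); bot.move_linear([*src,z],velocity=120)
    bot.gripper_to(0.0,effort=40); s=bot.get_state(); print("grip",s["opening"]*85,s["finger_force"],s["eef_pos"])
    bot.move_linear([*src,UP],velocity=120)
    s=bot.get_state(); print("lifted",s["opening"]*85,s["finger_force"])
    if s["finger_force"]<5: return
    bot.movep([*dst,UP],rv(b)); bot.move_linear([*dst,35],velocity=120); bot.move_linear([*dst,z+4.7],velocity=30)
    s=bot.get_state(); print("down",s["finger_force"],s["contact_force"],s["eef_pos"])
    bot.gripper_to(min(1,s["opening"]+.2)); bot.wait(.2)
    bot.move_linear([*dst,UP],velocity=120); print("t",bot.get_state()["t"])
E
python3 - <<'E'
from h import *
pickplace("slim",(533,-407),(114,-66),(649.5,-150),lambda a:[a+d for d in range(-60,61,15)],16,.9)
s=bot.snapshot("top");cv2.imwrite("pics/t1.png",cv2.resize(s["color"][100:300,260:560,::-1],(750,500)))
E
```

```text
slim cost 1.1339968544095038 114 54
grip 36.80844821306018 40.22344172000885 [ 533.5376598  -407.30833982   16.95155274]
lifted 36.52879644615061 40.08976221084595
down 40.659833550453186 [-1.50274083  1.13502835  3.62448591] [ 649.31841744 -149.89340559   20.96486364]
t 8.8583
```

View pics/t1.png

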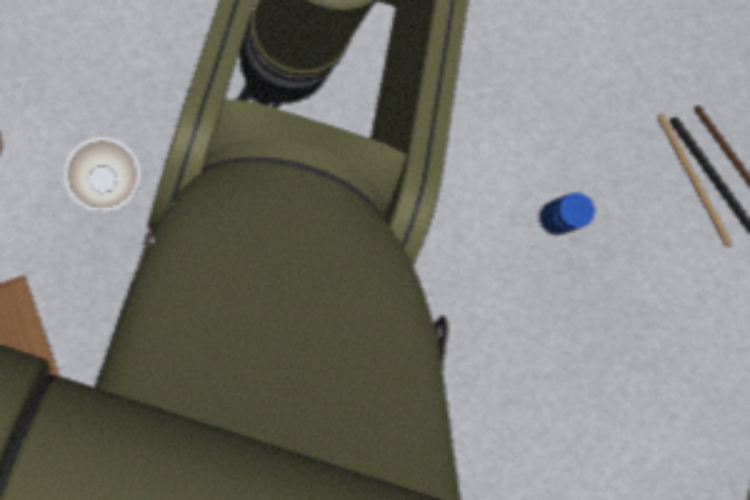

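The picture shows the arm covering the small tray, the slim jar gone from its old spot, and the blue jar and bowl untouched. The 36.8 mm grip fits the slim jar. Next is the inkwell.

```bash
python3 - <<'E'
from h import *
pickplace("ink",(447.5,-86.5),[43.5+90*i for i in range(-3,3)],(354.2,-265.3),lambda a:[a-21.5+90*i for i in(-1,0,1)],12.5,.9)
bot.movep([440,150,200],rv(90))
for n in("top","side"):
    s=bot.snapshot(n);cv2.imwrite(f"pics/{n}2.png",s["color"][:,:,::-1])
E
```

```text
ink cost 0.5279162031643381 43.5 22.0
grip 41.5374691901001 39.28292422089726 [447.95117869 -86.60937929  13.37535013]
lifted 41.78326264793181 39.58985047414899
down 40.30862297862768 [-2.40522223  0.50010939  6.07339472] [ 353.93539241 -265.21042631   17.37910973]
t 16.9083
```

View pics/top2.png

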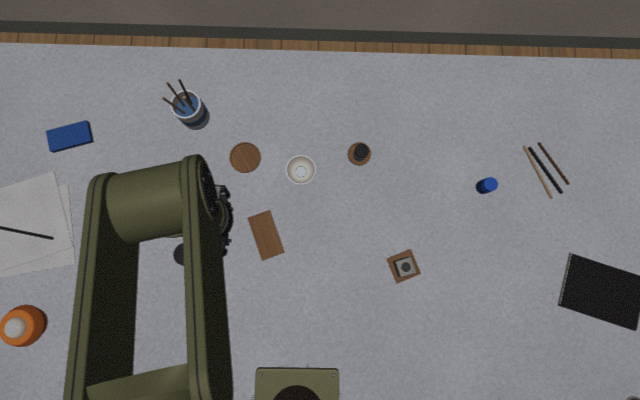

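Slim jar (361,152) and inkwell (405,266) stand in their trays. Next are the wide jar and the stone.

```bash
python3 - <<'E'
from h import *
pickplace("wide",(375,287.5),range(0,180,30),(633,155),lambda a:[a+d for d in range(-60,61,15)],12,1.0)
E
```

```text
wide cost 0.08645777071821836 120 105
grip 56.227211608445174 41.347113847732544 [375.44693936 287.83110728  12.95997503]
lifted 55.94474261962882 42.79840171337128
down 43.28007996082306 [-2.86020025 -0.19157028  4.32324301] [632.58573732 154.8591294   17.04331037]
t 26.7667
```

```bash
python3 - <<'E'
from h import *
pickplace("stone",(519.5,418),(38.5,-141.5,218.5),(427.5,91.7),lambda a:[a-17.5+180*i for i in(-1,0,1)],12.5,.9)
bot.movep([258,-513,239],rv(27))
S=[bot.snapshot(n) for n in("top","side")]
cv2.imwrite("pics/t3.png",cv2.resize(S[0]["color"][130:300,220:440,::-1],(776,600)))
cv2.imwrite("pics/s3.png",cv2.resize(S[1]["color"][150:350,190:490,::-1],(800,533)))
print(bot.get_state()["t"])
E
```

```text
stone cost 1.5130651840127092 38.5 21.0
grip 34.72473010020824 42.21241772174835 [520.01623326 418.38168993  13.46110028]
lifted 35.01025676363263 41.52013599872589
down 42.418697476387024 [-1.15741927 -0.79367412  6.24802244] [427.22571423  91.62187299  17.40138206]
t 35.6917
38.0667
```

View pics/t3.png

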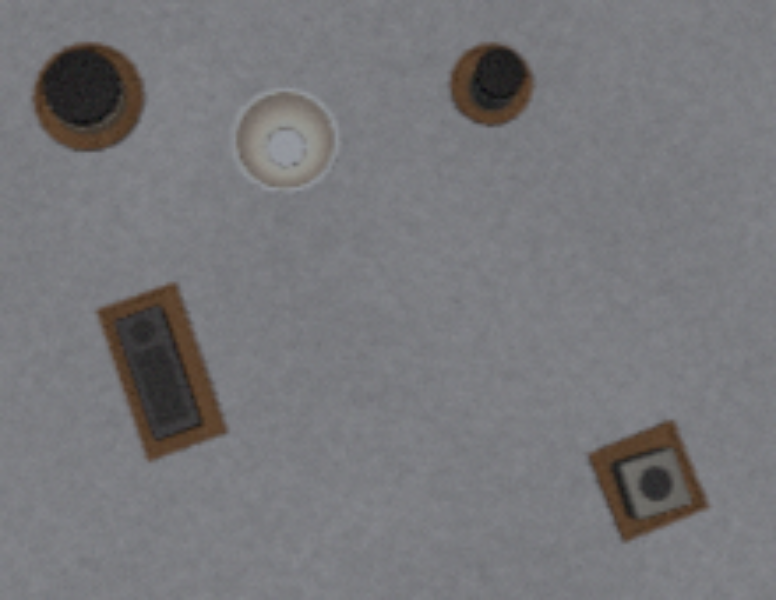

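View pics/s3.png

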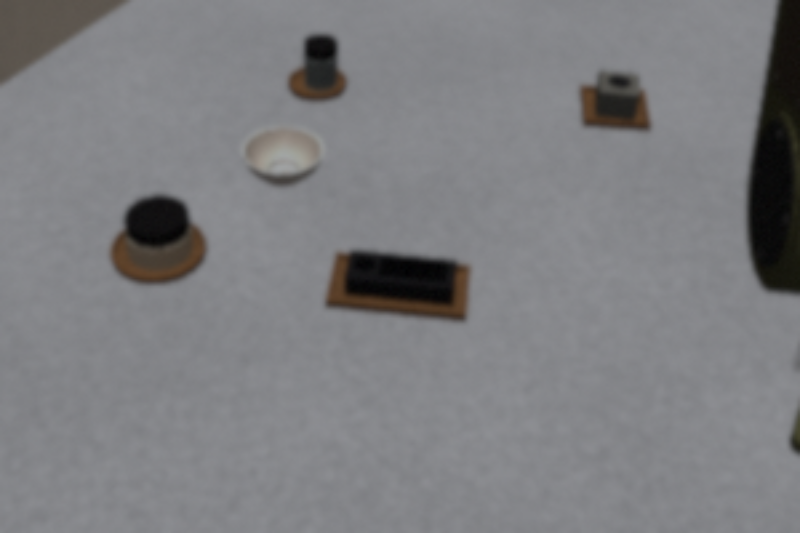

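All four stand inside their trays in both views. The stone sits a little left of centre, about (157,372) against (163,372) in the crop. I'll check the offsets numerically.

```bash
python3 - <<'E'
from h import *
S=[bot.snapshot(n) for n in("top","side")]
def t(p): return np.array([(p[0]+.5)/3.527-.5+220,(p[1]+.5)/3.53-.5+130])
def d(p): return np.array([(p[0]+.5)/2.667-.5+190,(p[1]+.5)/2.667-.5+150])
P=dict(slim=((500,74),(321,43),56,(649,-151.6),(650,-148.1)),wide=((83,87),(158,219),44,(632.5,153.9),(633.6,156.6)),
 ink=((656,483),(620,81),38,(353.7,-266.8),(354.6,-263.6)))
for k,(a,b,z,ta,tb) in P.items(): print(k,(ray(S[0],t(a),z)[:2]-ta).round(1),(ray(S[1],d(b),z)[:2]-tb).round(1))
for s,p,r,tc in((S[0],(264,235),26,(426.5,90.8)),(S[1],(340,254),34,(427.9,93.3))):
    hsv=cv2.cvtColor(s["color"],cv2.COLOR_RGB2HSV)
    b=blob(cv2.inRange(hsv,(0,0,0),(180,110,75)),p,r); print("stone",(ray(s,cen(b),15)[:2]-tc).round(1),world_rect(s,b,15))
E
```

```text
slim [-5.4 -0.6] [-3.2 -3.7]
wide [-2.2 -2.9] [-4.6  0.4]
ink [-0.5  1.5] [ 0.1 -3.7]
stone [-1.3  1.8] ((425.52313232421875, 92.7041015625), (93.68696594238281, 37.99436569213867), 21.296701431274414)
stone [ 0.3 -4.4] ((428.09149169921875, 88.87356567382812), (96.8305435180664, 51.06678009033203), 21.483823776245117)
```

All offsets are 6 mm or less against the 14 mm limit, and the stone is lined up with its tray.

```bash
python3 -c "
from bench import bot
print(bot.close_job())"
```

```text
the job is handed in; nothing more can be done
None
```

The job is handed in: all four pieces stand in their own trays, at most about 6 mm off centre and lined up by camera check; the last wide view showed the bowl and pot where they started, and the final close-up did not cover the pot.

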